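Hold the filter-pot lid at its vent mark

TASK

Fit the black bayonet lid into the mouth of the blue filter pot: its lugs go down through the two notches at the white marks. Push it fully home against the spring, turn it clockwise (seen from above) until its white pointers stand at the yellow vent marks, half-way to the lock, never on to the red lock marks. Finish still gripping the lid there and pressing it fully down, and leave the other things on the desk alone.

Things in the scene. Friction and masses are not known exactly. Their poses are not given: they have to be found in the camera images.
- lid: loose lid, 0.22 kg; origin: centre of its underside, z up. Spigot 52 mm across, z 0-20 mm; black cap 84 mm across, z 20-30; orange bar handle along x, 54 long, 14 wide, z 30-58: grip across the 14. At the spigot's foot steel lugs at +x and -x, out to 33 mm from the axis, 14 wide, z 0-8. White pointers on the cap at +x and -x. Same after half a turn. Starts upright on the papers, z about 7 mm
- pot: blue filter pot, fixed; origin: centre of the underside of its 112 mm square base plate, z up; 104 mm across, flat rim at z = 68 mm. Mouth 57 mm across, with notches for the lugs at +x and -x (white marks on the rim), 40 degrees wide, out to 36 mm from the axis. Fully home, the lid's cap lies on the rim: lid origin 48 mm above the pot's. The lugs then turn clockwise only, under a 7 mm lip
- half_mark: frame on the pot's axis at rim height, z up, its x through the two yellow vent marks (the pot's x turned 40 degrees clockwise, seen from above); the lid's x must lie along it, either way round. A lid turned here and not pressed rises 5 mm off the rim
- lock_mark: frame on the pot's axis at rim height, z up, its x through the two red lock marks (the pot's x turned 80 degrees clockwise); there the lugs spring up into lock pockets. Keep well short of it
- spring_plate (a joint): spring plate inside the pot, 0 = up (its top 60 mm above the pot's underside), grows as it is pushed down; pushed by the lid, it pushes back with 3.5 N at 0 and 7.7 N at 0.012 m, where the lid is home
- pliers_red: red pliers lying on the desk, bystander
- bushing_1: yellow bushing, 30 mm, standing on the desk, bystander
- hex_nut_1: hexagon nut, 24 mm, bystander
- hex_nut_2: hexagon nut, 22 mm, bystander
- screwdriver_blue: blue screwdriver lying at the back, bystander
There are look-alikes about, which are no part of the job. What is shaped like the lid but green or turquoise is not meant.

How it is judged:
By the outcome, as a careful person would: the job done as asked, in the order asked, and still so for the second after the job is handed in, while the arm keeps its last pose, push and grip.
It also fails if it takes over 45 s, if anything falls off the work surface, if the arm or the gripper's body presses on something with over 40 N, if the wrist force passes 120 N, or if a joint passes its speed limit or range.

ROBOT

A 7-joint arm with a two-finger parallel gripper is mounted at the origin on a cart in front of the work surface, level with it; the furniture and walls round the work are solid. World frame = base frame: x ahead of the robot, y to its left, z up, the work surface at z = 0. Lengths are in mm, angles in degrees, forces in N, time in s.
With the tool pointing down it reaches from about 400 to 850 mm from the base axis. Payload 4.5 kg.
Tool frame: the origin (TCP) lies between the finger pads; the fingertips stand 11 mm ahead of it and the grasp point (between the pads) lies 8 mm behind it; z points along the fingers, y is the line along which they close (so a half turn about z gives the same grasp; the last joint's range is limited). The gripper opens to 85 mm and grips with 20 to 120 N. Pads are 22 mm wide; open, the fingers measure 114 mm over their backs; the gripper's body (76 mm by 85 mm) begins 54 mm behind the grasp point. The pads swing forward as they close: fully open they stand 13 mm farther back than shut.
Start: joints at [69.718, 39.483, -11.15, 89.685, 9.013, 51.709, -12.324], TCP at [236.375, -578.602, 242.317] pointing down, gripper open.
Joint ranges: [-172.22, 172.22], [-26.19, 119.32], [-84.43, 86.54], [7.71, 146.69], [-57.33, 237.33], [2.42, 119.75], [-152.13, 152.13]. Speed limits (degrees/s): [147.25, 147.25, 180, 180, 180, 180, 180].

INTERFACE

Orientations are given as [roll, pitch, yaw] about the fixed x, y, z axes, in that order (R = Rz(yaw) Ry(pitch) Rx(roll)).
In Python, from cell import bot gives the robot as it stands.
- The arm moves only by the tool step_arm, never from a script. Its argument "increments" is one flat list of numbers, 6 for each row, row after row: the shift along the tool's x, y, z in mm, then the turn, a rotation vector about the tool's x, y, z in rad. In form: [tx, ty, tz, ax, ay, az, tx, ty, tz, ax, ay, az, ...]. A call has 1 to 8 rows; each row shifts and turns the commanded pose from where the row before left it, along the tool's axes as they then stand; what a row does not reach is not made up. A row lasts 1/12 s, in which the tool goes at most 41.7 mm and 7.16 degrees, less where a joint would pass 70% of its speed; a pose out of reach is approached as far as the arm can. A call with a gripper value outside its range is refused whole. "jaw" is the finger opening in mm, from 0 to 85.4, set as the call begins (left out, the last holds). The fingers move at their own pace and stop on an object; "squeeze" is the grip in N (left out, the last holds). Time passes only in rows, so rows that do not move let the fingers close. It gives the time, the measured TCP pose, the force, the opening and the grip force at its end, in the units of the state.
- bot.read_state(): the state, without advancing time (a new reading comes with each control period).
- bot.snapshot(name): name is "side" or "top" or "wrist"; returns (picture, depth): 420x560x3 uint8, red, green, blue; 420x560 float32, mm along the optical axis (not along the pixel's ray), 0 where there is no reading.
- bot.get_calibration(name): a dict with "intrinsics" (3x3 intrinsics, pixels), "extrinsics" (4x4, takes a point from camera to world coordinates); the wrist camera has in their place "hand_eye" (4x4, takes a point from camera to tool coordinates, whose origin is the TCP and whose axes are the flange's). Camera axes: x right, y down, z forward; pixel columns grow to the right and rows downward; lengths in mm; the calibration is good to about 2 mm. A picture is of the moment at which its call begins: read the wrist's pose just before it. get_calibration takes no time and is no camera call.
- bot.close_job(): hands the job in; it is judged then, once.
The state is a dict: "time_s": time; "joints": joint angles; "qd": joint speeds; "joint_efforts": joint torques, N m; "position": TCP position; "eef_rot": TCP orientation; "ft_force": force on the tool from outside, world axes, zero at the start; "wrist_torque": the same for the moment, N m; "opening": opening from 0.0 (shut) to 1.0 (fully open); "grip_force": force on a finger pad.
Only numpy, scipy, OpenCV 4.12 (cv2) and the standard library are available. Lean on these libraries where they do the work, as an engineer would, in place of code of your own. Each camera call takes 0.05 s, during which the arm holds its last target. There are 200 camera calls.

## Working session

There is one attempt and no reset: what is moved stays moved. The work goes in short steps, Python scripts to look and compute and a tool call to move; the robot and the scene stay as the last step left them, time stands still between calls to the robot, and variables do not carry over. Pictures are saved under pics/ and viewed, at most 10 in all, crops included, and the job is handed in when it is done.

Besides the shell and the picture viewer there is one more tool, called after "Request:" by a JSON object that holds its "method" and its "body". step_arm: Moves the arm, as the interface text tells. Its arguments: {"type":"object","properties":{"increments":{"type":"array"},"jaw":{"type":"number"},"squeeze":{"type":"number"}},"required":["increments"]}

```bash
mkdir -p pics; python3 - <<'E'
from cell import bot
import cv2,numpy as np
s=bot.read_state();print(s)
ims=[]
for n in("top","side"):
    p,d=bot.snapshot(n);np.savez(f"{n}0.npz",p=p,d=d,**bot.get_calibration(n));cv2.imwrite(f"pics/{n}0.png",p[:,:,::-1])
print(bot.get_calibration("wrist"),bot.get_calibration("top"))
E
```

```text
{'time_s': 0.0, 'joints': array([ 69.71583846,  39.53566408, -11.1435842 ,  89.74404273,
         9.01155124,  51.71185749, -12.32512849]), 'qd': array([-0.04353334, -0.03471088,  0.04298138, -0.03792038, -0.02095936,
       -0.10838348, -0.03764682]), 'joint_efforts': array([ 1.21223206e-04, -5.39598799e+01, -1.26619555e+00, -1.58539402e+01,
        9.19695245e-03,  9.46957734e-03,  2.03616725e-05]), 'position': array([ 236.06361489, -578.01428917,  241.4603343 ]), 'eef_rot': array([-1.79890437e+02,  7.98918859e-03,  2.22230625e+01]), 'ft_force': array([0.41702233, 0.65125387, 0.19607935]), 'wrist_torque': array([-0.00330983, -0.00559915,  0.03123727]), 'grip_force': 0.0, 'opening': 1.002632825238392}
{'intrinsics': array([[369.69839759,   0.        , 275.33650113],
       [  0.        , 369.69839759, 205.96747406],
       [  0.        ,   0.        ,   1.        ]]), 'hand_eye': array([[ 4.20133705e-05, -9.44497681e-01, -3.28518079e-01,
         8.46927383e+01],
       [ 9.99999946e-01,  1.46346082e-04, -2.92861103e-04,
        -1.23212345e+00],
       [ 3.24683967e-04, -3.28518049e-01,  9.44497637e-01,
        -1.31810790e+02],
       [ 0.00000000e+00,  0.00000000e+00,  0.00000000e+00,
         1.00000000e+00]])} {'intrinsics': array([[434.46402688,   0.        , 278.12488542],
       [  0.        , 434.46402688, 208.46912262],
       [  0.        ,   0.        ,   1.        ]]), 'extrinsics': array([[ 1.65585931e-02, -9.81488091e-01,  1.90806027e-01,
         4.00064998e+02],
       [-9.99854580e-01, -1.70325067e-02, -8.43879713e-04,
         4.39817091e+01],
       [ 4.07816283e-03, -1.90764306e-01, -9.81627398e-01,
         1.08634160e+03],
       [ 0.00000000e+00,  0.00000000e+00,  0.00000000e+00,
         1.00000000e+00]])}
```

View pics/top0.png

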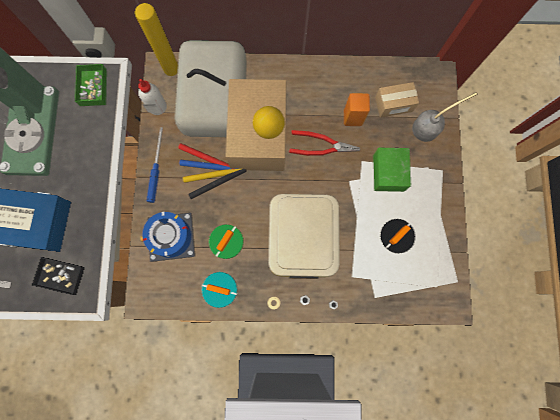

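View pics/side0.png

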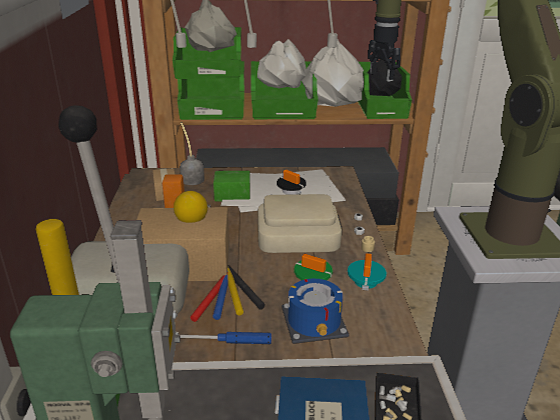

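The top view shows the black lid at about (398,236) on the papers and the blue pot at about (167,234). A cream box lies between them, and green and turquoise decoys are near the pot. Next I'll measure both.

```bash
cat > h.py <<'E'
import numpy as np,cv2
def pts(d,K,T,mask):
    v,u=np.nonzero(mask&(d>0)); z=d[v,u]
    c=np.stack([(u-K[0,2])/K[0,0]*z,(v-K[1,2])/K[1,1]*z,z,np.ones_like(z)])
    return (T@c)[:3].T,u,v
def load(n):
    f=np.load(n+".npz");return f['p'],f['d'],f['intrinsics'],f['extrinsics']
def rect(P):
    (c,(w,h),a)=cv2.minAreaRect(P[:,:2].astype(np.float32));b=cv2.boxPoints((c,(w,h),a))
    e=b[1]-b[0];f=b[2]-b[1];l=e if np.hypot(*e)>np.hypot(*f) else f
    return np.array(c),(w,h),np.degrees(np.arctan2(l[1],l[0]))
E
python3 - <<'E'
from h import *
p,d,K,T=load("top0");h=cv2.cvtColor(p,cv2.COLOR_RGB2HSV).astype(int)
W=np.zeros(d.shape+(3,));A,u,v=pts(d,K,T,np.ones(d.shape,bool));W[v,u]=A
def box(x0,y0,x1,y1):
    m=np.zeros(d.shape,bool);m[y0:y1,x0:x1]=1;return m
m=box(375,215,420,258)
o=m&(h[...,0]<22)&(h[...,1]>150)&(h[...,2]>120)
P=W[o];t=P[P[:,2]>np.percentile(P[:,2],50)-8];print("handle",len(P),rect(t),t.mean(0),np.percentile(P[:,2],[5,50,95]))
k=m&(h[...,2]<60);P=W[k];print("cap",len(P),rect(P),P.mean(0),np.median(P[:,2]))
m=box(135,200,205,268);Z=W[...,2]
r=m&(Z>58)&(Z<78);P=W[r];print("rim",len(P),cv2.minEnclosingCircle(P[:,:2].astype(np.float32)),P.mean(0),np.median(P[:,2]))
# rim ring circle at z-level
for nme,c in (("white",(h[...,1]<30)&(h[...,2]>200)),("yellow",(h[...,0]>20)&(h[...,0]<35)&(h[...,1]>150)&(h[...,2]>130)),("red",((h[...,0]<6)|(h[...,0]>174))&(h[...,1]>150)&(h[...,2]>100))):
    n,l,s,ce=cv2.connectedComponentsWithStats((c&m).astype(np.uint8))
    for i in range(1,n):print(nme,s[i,4],ce[i].round(1),W[l==i].mean(0).round(1))
for nm,(x0,y0,x1,y1) in dict(cream=(265,190,345,280),box=(228,80,286,170),ball=(250,105,288,140),green=(372,145,413,192),glid=(208,220,245,262),tlid=(200,270,240,310)).items():
    Q=W[y0:y1,x0:x1].reshape(-1,3);Q=Q[Q[:,2]>15];print(nm,Q.min(0).round(),Q.max(0).round())
a=cv2.resize(p[195:275,125:215],None,fx=5,fy=5,interpolation=cv2.INTER_CUBIC)
b=cv2.resize(p[205:265,370:430],None,fx=5,fy=5,interpolation=cv2.INTER_CUBIC)
c=np.zeros((400,760,3),np.uint8);c[:,:450]=a;c[:300,455:755]=b;cv2.imwrite("pics/crop0.png",c[...,::-1])
E
```

```text
handle 159 (array([ 542.41601562, -249.74235535]), (13.176164627075195, 53.282249450683594), np.float32(-45.39274)) [ 542.20366068 -248.52662048   63.44127131] [37.37925603 62.98020901 66.54971326]
cap 687 (array([ 298.90927124, -116.48895264]), (80.58721923828125, 636.53076171875), np.float32(-28.506998)) [ 539.04693397 -245.91455713   35.65935766] 35.91783642585824
rim 1306 ((534.343505859375, 310.02203369140625), 52.65507125854492) [533.59042121 309.50168927  66.02622557] 66.8358885592666
white 6 [162.5 213. ] [484.7 265.1  57.4]
white 1 [187. 214.] [590.6 271.4  13. ]
white 4 [186.  216.5] [584.5 273.9  11.1]
white 64 [174.3 231.7] [538.1 287.3  67.6]
white 14 [154.9 223.4] [557.  334.4  67.8]
white 5 [165. 225.] [554.6 312.1  60.8]
white 1 [161. 226.] [552.4 322.2  58.4]
white 1 [169. 226.] [552.4 302.6  60.1]
white 45 [153.2 239. ] [519.8 335.8  67.6]
white 1 [158. 229.] [544.9 328.6  59.1]
white 1 [157. 231.] [539.7 329.9  61.7]
white 1 [173. 231.] [541.1 293.2  56.6]
white 3 [157. 236.] [528.3 330.3  57.3]
white 10 [162.5 241.3] [515.6 315.6  60.1]
white 1 [171. 239.] [521.5 296.2  58.7]
white 1 [169. 241.] [516.8 300.8  58.1]
white 6 [189.7 252.2] [495.2 259.6  11.9]
white 5 [165.4 253.2] [486.9 304.9  68. ]
white 1 [152. 255.] [486.8 352.4  10.3]
white 3 [152.  257.7] [480.1 351.3  12.7]
yellow 4 [176.  216.2] [575.2 285.9  66.4]
yellow 6 [151.8 250. ] [493.7 336.9  69. ]
red 7 [183.9 227.3] [548.6 265.1  69.2]
red 6 [144.3 239. ] [519.2 356.2  69.3]
cream [ 436. -106.   19.] [641.  64.  87.]
box [708.  29.  15.] [910. 173. 170.]
ball [752.  30. 104.] [845. 115. 170.]
green [ 660. -282.   15.] [ 760. -200.   65.]
glid [481. 128.  21.] [565. 211.  62.]
tlid [365. 138.  21.] [447. 222.  60.]
```

View pics/crop0.png

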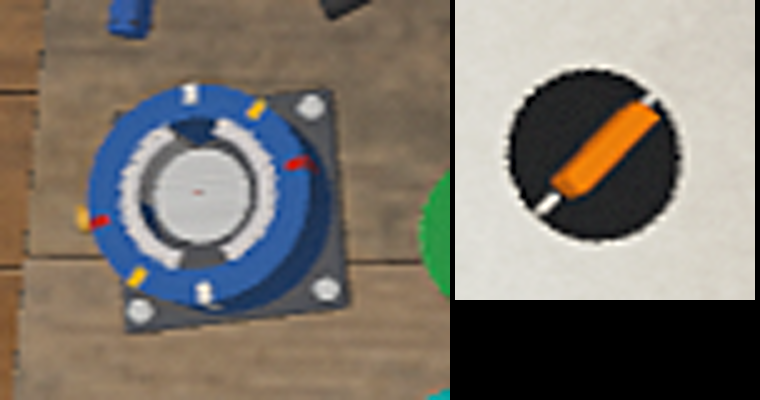

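The pot centre is about (534,310.5) with its x at 8° yaw, from the red and yellow marks. The lid is at about (542,-248.5), yaw -45°. I'll move over the lid now.

Request:
{"method": "step_arm", "body": {"increments": [15, -7, 0, 0, 0, 0, 28, -13, 0, 0, 0, 0, 28, -13, 0, 0, 0, 0, 28, -13, 0, 0, 0, 0, 28, -13, 0, 0, 0, 0, 28, -13, 0, 0, 0, 0, 28, -13, 0, 0, 0, 0, 28, -13, 0, 0, 0, 0], "jaw": 50}}

```text
time_s: 0.77
position: [395.2, -406.7, 242.0]
eef_rot: [-180.0, 0.0, 22.2]
ft_force: [0.2, 0.2, 0.6]
opening: 0.586
grip_force: 0.0
```

Request:
{"method": "step_arm", "body": {"increments": [28, -13, 0, 0, 0, 0, 28, -13, 0, 0, 0, 0, 28, -13, 0, 0, 0, 0, 28, -13, 0, 0, 0, 0, 28, -13, 0, 0, 0, 0, 28, -13, 0, 0, 0, 0, 15, -7, 0, 0, 0, 0, 0, 0, 0, 0, 0, 0]}}

```text
time_s: 1.43
position: [535.5, -254.6, 242.0]
eef_rot: [-179.9, -0.2, 22.7]
ft_force: [-0.6, -0.5, 0.6]
opening: 0.587
grip_force: 0.0
```

Request:
{"method": "step_arm", "body": {"increments": [0, 0, 5, 0, 0, 0.06, 0, 0, 14, 0, 0, 0.11, 0, 0, 14, 0, 0, 0.11, 0, 0, 14, 0, 0, 0.11, 0, 0, 14, 0, 0, 0.11, 0, 0, 8, 0, 0, 0.11, 0, 0, 4, 0, 0, 0.11, 0, 0, 0, 0, 0, 0.11]}}

```text
time_s: 2.1
position: [530.1, -260.8, 167.8]
eef_rot: [179.9, 0.2, -25.7]
ft_force: [0.1, -0.0, -0.0]
opening: 0.585
grip_force: 0.0
```

Request:
{"method": "step_arm", "body": {"increments": [0, 0, 0, 0, 0, 0.11, 0, 0, 0, 0, 0, 0.11, 0, 0, 0, 0, 0, 0.08, 0, 0, 0, 0, 0, 0.04, 0, 0, 0, 0, 0, 0, 0, 0, 0, 0, 0, 0]}}

```text
time_s: 2.6
position: [531.2, -260.8, 169.1]
eef_rot: [179.9, 0.0, -44.8]
ft_force: [-0.7, -0.9, -0.2]
opening: 0.586
grip_force: 0.0
```

```bash
cat >> h.py <<'E'
from scipy.spatial.transform import Rotation as R
def wrist(bot,name):
    s=bot.read_state();p,d=bot.snapshot("wrist");c=bot.get_calibration("wrist")
    T=np.eye(4);T[:3,:3]=R.from_euler('xyz',s['eef_rot'],degrees=True).as_matrix();T[:3,3]=s['position']
    T=T@c['hand_eye'];cv2.imwrite(f"pics/{name}.png",p[:,:,::-1])
    W=np.zeros(d.shape+(3,));A,u,v=pts(d,c['intrinsics'],T,np.ones(d.shape,bool));W[v,u]=A
    return s,p,W,cv2.cvtColor(p,cv2.COLOR_RGB2HSV).astype(int)
E
python3 - <<'E'
from h import *
from cell import bot
s,p,W,h=wrist(bot,"w1");print(s['position'],s['eef_rot'],s['joints'])
o=(h[...,0]<22)&(h[...,1]>150)&(h[...,2]>100);P=W[o];z=np.percentile(P[:,2],[5,50,90]);print(z)
t=P[P[:,2]>z[2]-3];print("handle top",len(t),rect(t),t.mean(0))
k=(h[...,2]<60)&(W[...,2]>30)&(W[...,2]<44);P=W[k];print("cap",len(P),cv2.minEnclosingCircle(P[:,:2].astype(np.float32)),np.median(P[:,2]))
E
```

```text
[ 531.17950227 -260.80833753  169.11354688] [ 1.79948178e+02  2.51786104e-02 -4.47949989e+01] [  15.45386845   42.86082023   10.89191363  100.28437697  -11.97860313
   38.02683413 -101.81912309]
[63.4707604  65.00188321 65.92450603]
handle top 1352 (array([ 541.91003418, -248.87670898]), (13.17686653137207, 51.936492919921875), np.float32(-44.79912)) [ 542.54229661 -249.73798266   64.99430831]
cap 8161 ((579.5123291015625, -190.44073486328125), 147.47882080078125) 37.17699056077055
```

View pics/w1.png

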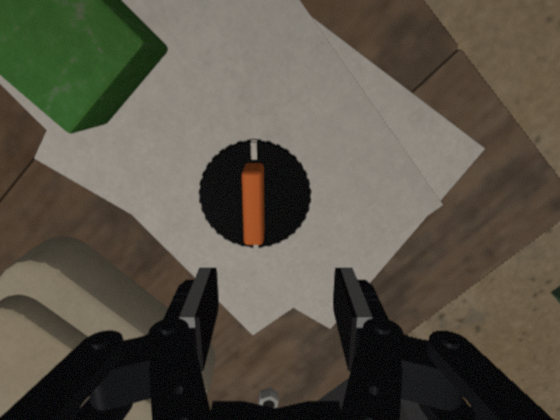

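The wrist view shows the lid at (254,195) with its handle aligned to the fingers. Joint 7 would come close to its limit after the later turn, so I'll grasp half a turn the other way.

Request:
{"method": "step_arm", "body": {"increments": [0, 0, 0, 0, 0, -0.112, 0, 0, 0, 0, 0, -0.112, 0, 0, 0, 0, 0, -0.112, 0, 0, 0, 0, 0, -0.112, 0, 0, 0, 0, 0, -0.112, 0, 0, 0, 0, 0, -0.112, 0, 0, 0, 0, 0, -0.112, 0, 0, 0, 0, 0, -0.112]}}

```text
time_s: 3.32
position: [531.6, -260.7, 169.3]
eef_rot: [180.0, 0.0, 6.9]
ft_force: [0.8, -0.7, -0.1]
opening: 0.589
grip_force: 0.0
```

Request:
{"method": "step_arm", "body": {"increments": [0, 0, 0, 0, 0, -0.112, 0, 0, 0, 0, 0, -0.112, 0, 0, 0, 0, 0, -0.112, 0, 0, 0, 0, 0, -0.112, 0, 0, 0, 0, 0, -0.112, 0, 0, 0, 0, 0, -0.112, 0, 0, 0, 0, 0, -0.112, 0, 0, 0, 0, 0, -0.112]}}

```text
time_s: 3.98
position: [531.5, -260.8, 169.3]
eef_rot: [180.0, 0.0, 58.2]
ft_force: [0.1, -0.2, -0.5]
opening: 0.586
grip_force: 0.0
```

Request:
{"method": "step_arm", "body": {"increments": [0, 0, 0, 0, 0, -0.112, 0, 0, 0, 0, 0, -0.112, 0, 0, 0, 0, 0, -0.112, 0, 0, 0, 0, 0, -0.112, 0, 0, 0, 0, 0, -0.112, 0, 0, 0, 0, 0, -0.112, 0, 0, 0, 0, 0, -0.112, 0, 0, 0, 0, 0, -0.112]}}

```text
time_s: 4.65
position: [531.5, -261.0, 169.3]
eef_rot: [-180.0, 0.0, 109.5]
ft_force: [-0.5, -0.6, 0.6]
opening: 0.585
grip_force: 0.0
```

Request:
{"method": "step_arm", "body": {"increments": [0, 0, 0, 0, 0, -0.112, 0, 0, 0, 0, 0, -0.112, 0, 0, 0, 0, 0, -0.112, 0, 0, 0, 0, 0, -0.112, 0, 0, 0, 0, 0, 0, 0, 0, 0, 0, 0, 0]}}

```text
time_s: 5.15
position: [531.6, -260.7, 169.1]
eef_rot: [-180.0, -0.0, 134.7]
ft_force: [0.5, 0.4, -0.0]
opening: 0.588
grip_force: 0.0
```

```bash
python3 - <<'E'
from h import *
from cell import bot
s,p,W,h=wrist(bot,"w2");print(s['position'],s['eef_rot'],s['joints'])
o=(h[...,0]<22)&(h[...,1]>150)&(h[...,2]>100);P=W[o];P=P[np.hypot(P[:,0]-542,P[:,1]+249)<45];z=np.percentile(P[:,2],[5,50,90]);print(z)
t=P[P[:,2]>z[2]-3];r=rect(t);print("handle top",len(t),r,t.mean(0))
E
```

```text
[ 531.55942782 -260.73637874  169.13267106] [-1.79999421e+02 -1.05689520e-02  1.34675804e+02] [ 43.69199908  46.99721841 -39.82918572  98.68578908  38.46355615
  48.84475983  31.12967114]
[59.90225429 64.89235782 65.76764601]
handle top 1384 (array([ 541.12658691, -247.66796875]), (12.810395240783691, 53.167030334472656), np.float32(-44.70854)) [ 540.21909503 -247.12646849   64.92571297]
```

Request:
{"method": "step_arm", "body": {"increments": [1, 8, 5, 0, 0, 0, 1, 8, 15, 0, 0, 0, 0, 0, 22, 0, 0, 0, 0, 0, 22, 0, 0, 0, 0, 0, 20, 0, 0, 0, 0, 0, 12, 0, 0, 0, 0, 0, 8, 0, 0, 0, 0, 0, 0, 0, 0, 0]}}

```text
time_s: 5.87
position: [541.3, -246.9, 63.9]
eef_rot: [-179.9, -0.1, 134.9]
ft_force: [-0.3, -0.8, -0.3]
opening: 0.585
grip_force: 0.0
```

Request:
{"method": "step_arm", "body": {"increments": [0, 0, 7, 0, 0, 0, 0, 0, 5, 0, 0, 0, 0, 0, 1, 0, 0, 0, 0, 0, 0, 0, 0, 0]}}

```text
time_s: 6.2
position: [541.9, -247.6, 52.4]
eef_rot: [-180.0, 0.0, 134.8]
ft_force: [0.4, -0.6, -0.8]
opening: 0.584
grip_force: 0.0
```

Request:
{"method": "step_arm", "body": {"increments": [0, 0, 0, 0, 0, 0, 0, 0, 0, 0, 0, 0, 0, 0, 0, 0, 0, 0, 0, 0, 0, 0, 0, 0, 0, 0, 0, 0, 0, 0, 0, 0, 0, 0, 0, 0], "jaw": 2, "squeeze": 80}}

```text
time_s: 6.7
position: [541.9, -247.7, 52.8]
eef_rot: [-180.0, 0.0, 134.9]
ft_force: [-1.2, -0.5, 5.5]
opening: 0.147
grip_force: 78.5
```

Request:
{"method": "step_arm", "body": {"increments": [0, 0, -3, 0, 0, 0, 0, 0, -10, 0, 0, 0, 0, 0, -20, 0, 0, 0, 0, 0, -25, 0, 0, 0, 0, 0, -25, 0, 0, 0, 0, 0, -25, 0, 0, 0, 0, 0, -20, 0, 0, 0, 0, 0, 0, 0, 0, 0]}}

```text
time_s: 7.37
position: [544.5, -247.4, 184.8]
eef_rot: [179.8, 0.4, 134.9]
ft_force: [0.6, 0.2, -1.9]
opening: 0.144
grip_force: 78.3
```

Request:
{"method": "step_arm", "body": {"increments": [10, 10, 0, 0, 0, 0, 21, 20, 0, 0, 0, 0, 21, 20, 0, 0, 0, 0, 21, 20, 0, 0, 0, 0, 21, 20, 0, 0, 0, 0, 21, 20, 0, 0, 0, 0, 21, 20, 0, 0, 0, 0, 21, 20, 0, 0, 0, 0]}}

```text
time_s: 8.03
position: [536.5, -29.1, 179.5]
eef_rot: [-179.9, -0.1, 134.9]
ft_force: [1.0, 0.8, -2.5]
opening: 0.144
grip_force: 78.2
```

Request:
{"method": "step_arm", "body": {"increments": [21, 20, 0, 0, 0, 0, 21, 20, 0, 0, 0, 0, 21, 20, 0, 0, 0, 0, 21, 20, 0, 0, 0, 0, 21, 20, 0, 0, 0, 0, 21, 20, 0, 0, 0, 0, 21, 20, 0, 0, 0, 0, 21, 20, 0, 0, 0, 0]}}

```text
time_s: 8.7
position: [531.4, 202.6, 179.4]
eef_rot: [-179.9, -0.0, 134.9]
ft_force: [-0.3, -0.4, -2.7]
opening: 0.148
grip_force: 78.2
```

Request:
{"method": "step_arm", "body": {"increments": [21, 20, 0, 0, 0, 0, 21, 20, 0, 0, 0, 0, 21, 20, 0, 0, 0, 0, 10, 10, 0, 0, 0, 0, 5, 5, 0, 0, 0, 0, 0, 0, 0, 0, 0, 0]}}

```text
time_s: 9.2
position: [529.7, 310.8, 179.7]
eef_rot: [-180.0, -0.0, 135.0]
ft_force: [0.1, 0.1, -2.1]
opening: 0.148
grip_force: 78.3
```

Request:
{"method": "step_arm", "body": {"increments": [0, 0, 0, 0, 0, -0.06, 0, 0, 0, 0, 0, -0.11, 0, 0, 0, 0, 0, -0.11, 0, 0, 0, 0, 0, -0.11, 0, 0, 0, 0, 0, -0.11, 0, 0, 0, 0, 0, -0.11, 0, 0, 0, 0, 0, -0.11, 0, 0, 0, 0, 0, -0.11]}}

```text
time_s: 9.87
position: [531.3, 305.9, 179.6]
eef_rot: [-179.8, -0.0, -177.5]
ft_force: [0.0, -1.2, -2.7]
opening: 0.149
grip_force: 78.3
```

Request:
{"method": "step_arm", "body": {"increments": [0, 0, 0, 0, 0, -0.06, 0, 0, 0, 0, 0, -0.03, 0, 0, 0, 0, 0, 0, 0, 0, 0, 0, 0, 0]}}

```text
time_s: 10.2
position: [531.1, 307.0, 179.7]
eef_rot: [-179.8, -0.0, -172.6]
ft_force: [0.6, 0.3, -2.6]
opening: 0.148
grip_force: 78.3
```

```bash
python3 - <<'E'
from h import *
from cell import bot
s,p,W,h=wrist(bot,"w3");print(s['position'],s['eef_rot'],s['joints'])
np.savez("w3.npz",p=p,W=W)
t,td=bot.snapshot("top");sd,sdd=bot.snapshot("side")
np.savez("top1.npz",p=t,d=td,**bot.get_calibration("top"));np.savez("side1.npz",p=sd,d=sdd,**bot.get_calibration("side"))
a=cv2.resize(t[180:280,110:230],(400,333),interpolation=cv2.INTER_CUBIC);b=cv2.resize(sd[200:350,240:390],(400,400),interpolation=cv2.INTER_CUBIC)
c=np.zeros((400,800,3),np.uint8);c[:333,:400]=a;c[:,400:]=b
cv2.imwrite("pics/ts1.png",c[...,::-1])
E
```

```text
[531.08925408 306.99944181 179.68451249] [-1.79846222e+02 -3.29392198e-02 -1.72623134e+02] [ -8.64916898  50.39649202 -49.35742591  94.05854178  44.27867513
  57.08141058  24.12138255]
```

View pics/w3.png

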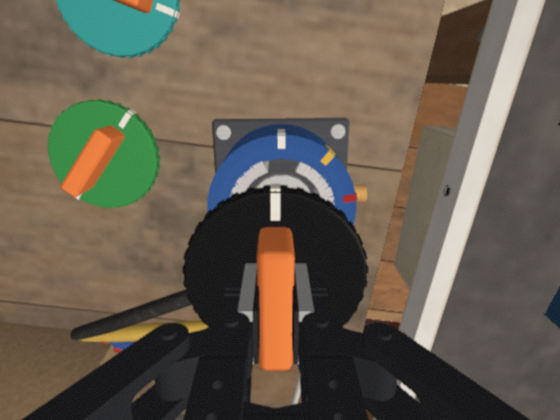

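View pics/ts1.png

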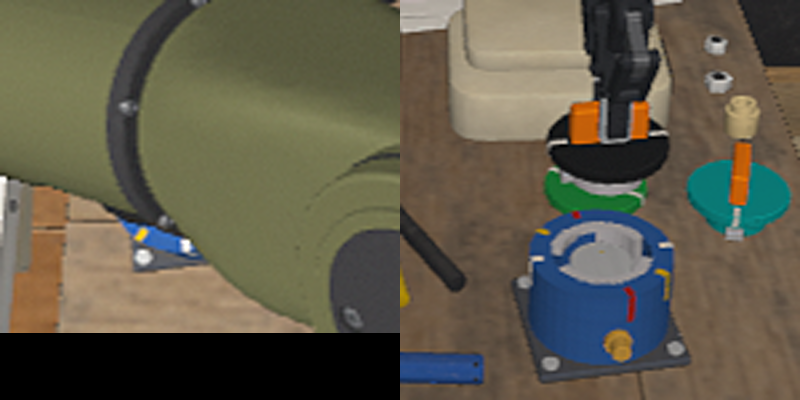

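The wrist view shows the cap (centre about (275,280)) held, with its pointer at (275,203). The pot is beneath it, with white (282,138), yellow (328,157) and red (350,198) marks. I'll fit circles for the relative offset.

```bash
cat >> h.py <<'E'
from scipy.optimize import least_squares
def fitc(P,r,c0):
    f=least_squares(lambda c:np.hypot(P[:,0]-c[0],P[:,1]-c[1])-r,c0,loss='soft_l1',f_scale=0.5);return f.x,np.std(f.fun)
def edge(P,c,lo=-180,hi=180,n=90,pick=np.argmax):
    a=np.degrees(np.arctan2(P[:,1]-c[1],P[:,0]-c[0]));r=np.hypot(P[:,0]-c[0],P[:,1]-c[1]);out=[]
    for k in np.linspace(-180,180,n):
        m=np.abs(a-k)<2
        if m.sum()>1:out.append(P[m][pick(r[m])])
    return np.array(out)
def comps(P3mask,W,h):
    for nme,c in (("white",(h[...,1]<50)&(h[...,2]>160)),("yellow",(h[...,0]>15)&(h[...,0]<35)&(h[...,1]>150)&(h[...,2]>130)),("red",((h[...,0]<6)|(h[...,0]>174))&(h[...,1]>150)&(h[...,2]>100))):
        n,l,s,ce=cv2.connectedComponentsWithStats((c&P3mask).astype(np.uint8))
        for i in range(1,n):
            if s[i,4]>5:yield nme,s[i,4],ce[i].round(0),W[l==i].mean(0).round(1)
E
python3 - <<'E'
from h import *
f=np.load("w3.npz");p=f['p'];W=f['W'];h=cv2.cvtColor(p,cv2.COLOR_RGB2HSV).astype(int);Z=W[...,2]
vv=np.arange(420)[:,None]*np.ones((1,560))
k=(vv<330)&(np.hypot(W[...,0]-531,W[...,1]-307)<60)&(Z>140)&(Z<180)
zc=np.median(Z[k&(vv<260)]);k&=np.abs(Z-zc)<4;P=W[k]
e=edge(P,(531,307));c,s=fitc(e,42,(531,307));e=e[np.abs(np.hypot(e[:,0]-c[0],e[:,1]-c[1])-42)<2];c,s=fitc(e,42,c);print("cap",zc,len(e),c,s)
print(*comps(k,W,h),sep="\n")
r=(Z>60)&(Z<76)&(np.hypot(W[...,0]-534,W[...,1]-310)<62);zr=np.median(Z[r]);r&=np.abs(Z-zr)<3.5;P=W[r]
e=edge(P,(534,310));q=fitc(e,52,(534,310));e=e[np.abs(np.hypot(e[:,0]-q[0][0],e[:,1]-q[0][1])-52)<1.5];q,s=fitc(e,52,q[0]);print("rim",zr,len(e),q,s)
m=list(comps(r,W,h));print(*m,sep="\n")
for a in m: print(a[0],np.degrees(np.arctan2(a[3][1]-q[1],a[3][0]-q[0])),np.hypot(*(a[3][:2]-q)))
# side
p,d,K,T=load("side1");h=cv2.cvtColor(p,cv2.COLOR_RGB2HSV).astype(int);W=np.zeros(d.shape+(3,));A,u,v=pts(d,K,T,np.ones(d.shape,bool));W[v,u]=A;Z=W[...,2]
r=(np.hypot(W[...,0]-534,W[...,1]-310)<62)&(Z>62)&(Z<74);zr=np.median(Z[r]);r&=np.abs(Z-zr)<2.5
e=edge(W[r],(534,310));q2,s=fitc(e,52,(534,310));print("side rim",zr,len(e),q2,s)
m=list(comps(r,W,h))
for a in m: print(a,np.degrees(np.arctan2(a[3][1]-q2[1],a[3][0]-q2[0])),np.hypot(*(a[3][:2]-q2)))
k=(np.hypot(W[...,0]-531,W[...,1]-307)<60)&(Z>155)&(Z<172)&(h[...,2]<70);print(np.median(Z[k]))
k&=np.abs(Z-np.median(Z[k]))<2.5
e=edge(W[k],(531,307));c2,s=fitc(e,42,(531,307));print("side cap",len(e),c2,s)
print("wrist delta pot-lid",q-c,"side",q2-c2)
E
```

```text
cap 164.16013984034396 66 [531.19550419 308.01560701] 0.4417020650875126
('white', np.int32(32), array([275., 189.]), array([490.1, 302.7, 163.2]))
('white', np.int32(249), array([275., 206.]), array([497.1, 303.6, 165. ]))
rim 68.07934022182809 49 [531.67020013 312.40113938] 0.2852928715538486
('white', np.int32(134), array([281., 141.]), array([484.7, 305.7,  68.7]))
('white', np.int32(451), array([249., 177.]), array([511.9, 287.5,  68.1]))
('white', np.int32(510), array([316., 181.]), array([508.6, 333.1,  68.1]))
('yellow', np.int32(68), array([327., 158.]), array([491.9, 337.5,  69. ]))
('red', np.int32(69), array([349., 198.]), array([517.6, 357.6,  69. ]))
white -171.8805244081407 47.44581086925769
white -128.44773411273556 31.795086971165958
white 138.10116413747716 30.994789318862527
yellow 147.74409273691379 47.02788133279477
red 107.2911281866256 47.33822486124414
side rim 68.1531247656369 90 [534.14783533 311.96126894] 1.344279166550235
('yellow', np.int32(7), array([293., 286.]), array([573.5, 285.9,  69.4])) -33.51481884279903 47.19939197961356
('yellow', np.int32(9), array([338., 302.]), array([492.4, 335.1,  68.5])) 151.0025952292073 47.731358974078596
('red', np.int32(9), array([326., 310.]), array([517.2, 357.2,  68.6])) 110.53751213610654 48.309128643202094
164.38404672274783
side cap 55 [533.05900791 309.12036352] 2.274339366237497
wrist delta pot-lid [0.47469594 4.38553237] side [1.08882742 2.84090542]
```

Request:
{"method": "step_arm", "body": {"increments": [-1, 2, 4, 0, 0, -0.01, -1, 1.8, 12, 0, 0, 0, 0, 0, 15, 0, 0, 0, 0, 0, 12, 0, 0, 0, 0, 0, 8, 0, 0, 0, 0, 0, 5, 0, 0, 0, 0, 0, 3, 0, 0, 0, 0, 0, 0, 0, 0, 0]}}

```text
time_s: 11.02
position: [531.6, 313.6, 120.5]
eef_rot: [-180.0, -0.1, -171.8]
ft_force: [0.2, -0.8, -3.0]
opening: 0.146
grip_force: 78.3
```

```bash
python3 - <<'E'
from h import *
from cell import bot
s,p,W,h=wrist(bot,"w4");print(s['position'],s['eef_rot'],s['ft_force']);Z=W[...,2]
vv=np.arange(420)[:,None]*np.ones((1,560))
zc=s['position'][2]-15.5
k=(vv<330)&(np.abs(Z-zc)<4)&(np.hypot(W[...,0]-533,W[...,1]-311)<60);e=edge(W[k],(533,311))
c,_=fitc(e,42,(533,311));e=e[np.abs(np.hypot(e[:,0]-c[0],e[:,1]-c[1])-42)<2];c,sd=fitc(e,42,c);print("cap",len(e),c,sd)
r=(np.abs(Z-68)<4)&(np.hypot(W[...,0]-533,W[...,1]-311)<62);e=edge(W[r],(533,311))
q,_=fitc(e,52,(533,311));e=e[np.abs(np.hypot(e[:,0]-q[0],e[:,1]-q[1])-52)<1.5];q,sd=fitc(e,52,q);print("rim",len(e),q,sd,q-c)
p,_=bot.snapshot("side");a=cv2.resize(p[220:350,260:370],(660,600)[::1],interpolation=cv2.INTER_CUBIC);cv2.imwrite("pics/s2.png",a[...,::-1])
E
```

```text
[531.58866886 313.62244841 120.45264647] [-1.79972011e+02 -5.93455820e-02 -1.71843130e+02] [ 0.22312227 -0.7924803  -2.99116885]
cap 66 [531.72859686 314.72460477] 0.4588770538755721
rim 51 [531.65838064 312.38970855] 0.3082468717248064 [-0.07021622 -2.33489622]
```

View pics/s2.png

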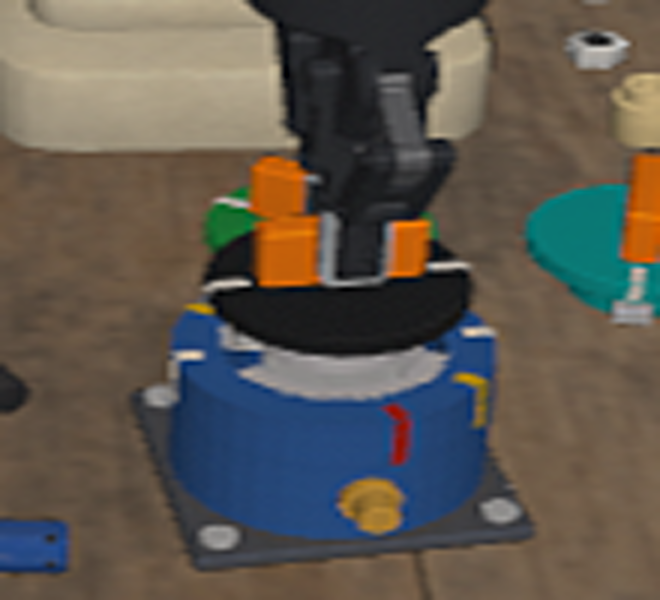

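The side view shows the lid over the pot with its pointers next to the white marks. It needs about -2.3 mm in y. I'll correct that and then descend gradually.

Request:
{"method": "step_arm", "body": {"increments": [-0.2, -2.2, 0, 0, 0, 0, 0, 0, 0, 0, 0, 0, 0, 0, 3, 0, 0, 0, 0, 0, 3, 0, 0, 0, 0, 0, 0, 0, 0, 0]}}

```text
time_s: 11.53
position: [532.2, 311.2, 114.7]
eef_rot: [-180.0, -0.0, -171.9]
ft_force: [-1.2, -0.0, -2.4]
opening: 0.148
grip_force: 78.3
```

Request:
{"method": "step_arm", "body": {"increments": [0, 0, 2, 0, 0, 0, 0, 0, 2, 0, 0, 0, 0, 0, 0, 0, 0, 0]}}

```text
time_s: 11.78
position: [532.2, 311.4, 110.8]
eef_rot: [-180.0, -0.0, -171.8]
ft_force: [0.2, -0.7, -2.4]
opening: 0.147
grip_force: 78.3
```

Below rim level with no contact, so the lid is entering.

Request:
{"method": "step_arm", "body": {"increments": [0, 0, 2, 0, 0, 0, 0, 0, 2, 0, 0, 0, 0, 0, 0, 0, 0, 0]}}

```text
time_s: 12.03
position: [532.3, 311.4, 106.8]
eef_rot: [-180.0, -0.0, -171.8]
ft_force: [-0.9, -0.5, -2.5]
opening: 0.147
grip_force: 78.3
```

Request:
{"method": "step_arm", "body": {"increments": [0, 0, 2, 0, 0, 0, 0, 0, 2, 0, 0, 0, 0, 0, 2, 0, 0, 0, 0, 0, 0, 0, 0, 0]}}

```text
time_s: 12.37
position: [532.5, 311.8, 101.4]
eef_rot: [180.0, 0.0, -171.8]
ft_force: [-0.3, -0.5, 2.1]
opening: 0.15
grip_force: 79.0
```

Request:
{"method": "step_arm", "body": {"increments": [0, 0, 2, 0, 0, 0, 0, 0, 2, 0, 0, 0, 0, 0, 2, 0, 0, 0, 0, 0, 0, 0, 0, 0]}}

```text
time_s: 12.7
position: [532.5, 311.7, 95.2]
eef_rot: [180.0, 0.0, -171.9]
ft_force: [-1.0, -1.6, 5.7]
opening: 0.146
grip_force: 79.3
```

Request:
{"method": "step_arm", "body": {"increments": [0, 0, 1, 0, 0, 0, 0, 0, 1, 0, 0, 0, 0, 0, 0, 0, 0, 0]}}

```text
time_s: 12.95
position: [532.5, 311.7, 93.7]
eef_rot: [180.0, 0.0, -171.9]
ft_force: [-1.3, -2.0, 6.6]
opening: 0.143
grip_force: 79.5
```

Request:
{"method": "step_arm", "body": {"increments": [0, 0, 1, 0, 0, 0, 0, 0, 0, 0, 0, 0]}}

```text
time_s: 13.12
position: [532.5, 311.7, 93.6]
eef_rot: [-180.0, 0.1, -171.9]
ft_force: [-3.0, -3.6, 12.8]
opening: 0.148
grip_force: 80.4
```

Request:
{"method": "step_arm", "body": {"increments": [0, 0, 1, 0, 0, 0, 0, 0, 0, 0, 0, 0]}}

```text
time_s: 13.28
position: [532.5, 311.7, 93.6]
eef_rot: [-180.0, 0.1, -171.9]
ft_force: [-3.6, -5.3, 20.1]
opening: 0.143
grip_force: 81.3
```

Fully home: z stopped at 93.6 and force is rising. Now I'll turn clockwise in small steps.

Request:
{"method": "step_arm", "body": {"increments": [0.4, -0.4, 0, 0, 0, 0, 0, 0, 0, 0, 0, 0.03, 0, 0, 0, 0, 0, 0.05, 0, 0, 0, 0, 0, 0.05, 0, 0, 0, 0, 0, 0], "squeeze": 110}}

```text
time_s: 13.7
position: [532.9, 312.7, 93.7]
eef_rot: [179.9, 0.2, -179.4]
ft_force: [-1.5, -1.9, 16.3]
opening: 0.142
grip_force: 108.1
```

Request:
{"method": "step_arm", "body": {"increments": [0, 0, 0, 0, 0, 0.05, 0, 0, 0, 0, 0, 0.05, 0, 0, 0, 0, 0, 0.05, 0, 0, 0, 0, 0, 0.05, 0, 0, 0, 0, 0, 0]}}

```text
time_s: 14.12
position: [533.0, 313.4, 93.7]
eef_rot: [179.7, 0.2, 169.2]
ft_force: [-1.8, -0.8, 14.9]
opening: 0.138
grip_force: 108.1
```

Request:
{"method": "step_arm", "body": {"increments": [0, 0, 0.3, 0, 0, 0.05, 0, 0, 0.3, 0, 0, 0.05, 0, 0, 0, 0, 0, 0.05, 0, 0, 0, 0, 0, 0.05, 0, 0, 0, 0, 0, 0.05, 0, 0, 0, 0, 0, 0.04, 0, 0, 0, 0, 0, 0, 0, 0, 0, 0, 0, 0]}}

```text
time_s: 14.78
position: [533.0, 314.0, 93.7]
eef_rot: [179.7, 0.1, 152.7]
ft_force: [-2.3, -0.4, 19.1]
opening: 0.141
grip_force: 108.6
```

```bash
cat > m.py <<'E'
from h import *
from cell import bot
import sys
s,p,W,h=wrist(bot,sys.argv[1]);print(s['position'],s['eef_rot'],s['ft_force'],s['wrist_torque']);Z=W[...,2]
c=np.array([531.9,312.4])
ang=lambda a:round(float(np.degrees(np.arctan2(a[1]-c[1],a[0]-c[0]))),1)
R_=np.hypot(W[...,0]-c[0],W[...,1]-c[1])
print("rim marks")
for a in comps((np.abs(Z-68)<4)&(R_<56)&(R_>42),W,h):print(*a,ang(a[3]))
print("cap marks")
for a in comps((np.abs(Z-78)<4)&(R_<43),W,h):print(*a,ang(a[3]))
k=(Z>72)&(Z<86)&(R_<41)&(h[...,2]<60);print("cap z",np.median(Z[k]),"rim z",np.median(Z[(np.abs(Z-68)<4)&(R_<52)&(R_>45)]))
E
python3 m.py w5
```

```text
[533.03966507 314.02531946  93.67234102] [1.79653439e+02 7.91477123e-02 1.52674846e+02] [-2.30912503 -0.37457167 19.09057466] [-0.21684891  0.48076965  0.05070797]
rim marks
white 281 [206. 189.] [484.5 305.8  68.7] -172.1
yellow 29 [279. 158.] [487.2 340.2  66.8] 148.1
yellow 173 [278. 172.] [492.  337.5  69. ] 147.8
red 195 [344. 200.] [517.3 357.8  68.9] 107.8
red 45 [202. 327.] [545.8 266.5  68.9] -73.2
cap marks
white 48 [275. 189.] [496.1 333.8  76.7] 149.1
white 250 [275. 206.] [502.5 330.5  78.9] 148.4
cap z 78.11317138722451 rim z 68.18528550683716
```

View pics/w5.png

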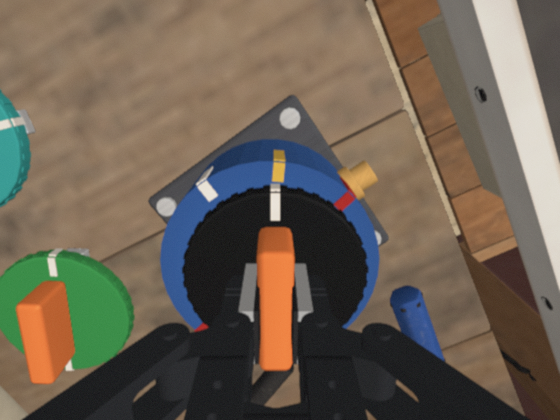

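The wrist view shows the pointer (275,203) just short of the yellow mark (278,165). Yaw is 152.7° against a target of about 147.9°. I'll do the rest of the turn with slight recentring.

Request:
{"method": "step_arm", "body": {"increments": [0, -0.5, 0, 0, 0, 0.03, 0, -0.5, 0, 0, 0, 0.03, 0, 0, 0, 0, 0, 0.02, 0, 0, 0, 0, 0, 0, 0, 0, 0, 0, 0, 0]}}

```text
time_s: 15.25
position: [533.4, 313.7, 93.7]
eef_rot: [179.5, 0.1, 148.1]
ft_force: [-0.3, 0.2, 16.0]
opening: 0.139
grip_force: 108.3
```

```bash
cat >> m.py <<'E'
k=(np.abs(Z-78)<3)&(R_<48);e=edge(W[k],c);cc,_=fitc(e,42,c);e=e[np.abs(np.hypot(e[:,0]-cc[0],e[:,1]-cc[1])-42)<1.5];cc,sd=fitc(e,42,cc)
r=(np.abs(Z-68)<3)&(R_<58);e=edge(W[r],c);q,_=fitc(e,52,c);e=e[np.abs(np.hypot(e[:,0]-q[0],e[:,1]-q[1])-52)<1.5];q,sq=fitc(e,52,q)
print("cap c",cc,sd,"rim c",q,sq)
for a in comps((np.abs(Z-78)<4)&(R_<43),W,h):print("ptr from cap c",np.degrees(np.arctan2(a[3][1]-cc[1],a[3][0]-cc[0])))
o=(h[...,0]<22)&(h[...,1]>150)&(h[...,2]>100)&(R_<36)&(Z>102);P=W[o];t=P[P[:,2]>np.percentile(P[:,2],60)-2];print("handle",len(t),rect(t))
E
python3 m.py w6
```

```text
[533.42029608 313.73506299  93.66287808] [1.79535095e+02 7.38496525e-02 1.48088699e+02] [-0.27615223  0.20544748 15.96810725] [-0.04410824  0.1506938   0.08339875]
rim marks
white 277 [200. 194.] [484.6 305.8  68.7] -172.1
yellow 28 [270. 157.] [487.4 340.5  66.5] 147.7
yellow 179 [269. 171.] [491.9 337.5  69. ] 147.9
red 20 [344. 184.] [515.  362.1  67.4] 108.8
red 184 [338. 195.] [517.6 357.4  69. ] 107.6
cap marks
white 45 [275. 189.] [498.1 336.3  76.8] 144.7
white 262 [275. 206.] [504.  332.6  78.9] 144.1
cap z 78.10225511672621 rim z 68.16846385550552
cap c [533.50615477 314.37871182] 0.4902093064937105 rim c [531.82478527 312.60181175] 0.3218976473594232
ptr from cap c 148.2367852875138
ptr from cap c 148.3029300694948
handle 3885 (array([533.43353271, 314.44946289]), (13.520319938659668, 53.850860595703125), np.float32(-31.821774))
```

The lid's angle is right (148.2 vs 147.9), but it sits about 2.4 mm off-centre. I'll nudge it back.

Request:
{"method": "step_arm", "body": {"increments": [0.25, -0.8, 0, 0, 0, 0, 0.25, -0.8, 0, 0, 0, 0.005, 0, 0, 0, 0, 0, 0, 0, 0, 0, 0, 0, 0]}}

```text
time_s: 15.63
position: [533.4, 313.5, 93.7]
eef_rot: [179.4, 0.1, 147.8]
ft_force: [2.0, 3.0, 14.0]
opening: 0.142
grip_force: 107.9
```

```bash
python3 m.py w7
```

```text
[533.36103808 313.52512352  93.72835418] [1.79362529e+02 1.00186219e-01 1.47789575e+02] [ 1.98758488  3.03082515 14.04382734] [ 0.32351777 -0.35397301  0.06197989]
rim marks
white 278 [200. 194.] [484.5 305.7  68.7] -172.0
yellow 30 [269. 157.] [487.3 340.3  66.6] 148.0
yellow 178 [269. 170.] [492.  337.6  68.9] 147.7
red 22 [344. 184.] [515.1 362.2  67.2] 108.6
red 182 [338. 195.] [517.6 357.4  68.9] 107.6
cap marks
white 49 [275. 189.] [498.2 336.4  76.7] 144.5
white 260 [275. 206.] [504.1 332.6  78.9] 144.0
cap z 78.15243834691029 rim z 68.15465777582511
cap c [533.45627995 314.23389195] 0.44208944519052723 rim c [531.84272315 312.5886584 ] 0.29091619432180604
ptr from cap c 147.84186011350488
ptr from cap c 147.9687533082864
handle 3873 (array([533.43035889, 314.05596924]), (13.530921936035156, 53.546112060546875), np.float32(-32.3047))
```

Request:
{"method": "step_arm", "body": {"increments": [0.3, -0.8, 0, 0, 0, 0, 0.3, -0.8, 0, 0, 0, 0, 0, 0, 0, 0, 0, 0, 0, 0, 0, 0, 0, 0]}}

```text
time_s: 16.02
position: [533.2, 313.3, 93.9]
eef_rot: [179.2, 0.1, 147.8]
ft_force: [5.1, 3.8, 11.2]
opening: 0.138
grip_force: 107.7
```

```bash
python3 m.py w8 | grep -v -e white -e red -e yellow
```

```text
[533.15842474 313.34257352  93.93940744] [1.79194693e+02 1.33688222e-01 1.47774669e+02] [ 5.09993977  3.777895   11.17609165] [ 0.7486461  -0.98469731  0.0658789 ]
rim marks
cap marks
cap z 78.32742994307878 rim z 68.18802709929255
cap c [533.3546955 314.1255208] 0.4609670152123891 rim c [531.84640123 312.58540227] 0.2900362425254733
ptr from cap c 147.90404670166282
ptr from cap c 148.00828776027507
handle 3879 (array([533.09735107, 313.68084717]), (13.543275833129883, 53.50271987915039), np.float32(-32.66564))
```

Request:
{"method": "step_arm", "body": {"increments": [0, 0, 0, 0, 0, -0.04, 0, 0, 0, 0, 0, 0.04, 0, 0, 0, 0, 0, -0.04, 0, 0, 0, 0, 0, 0.04, 0, 0, 0, 0, 0, -0.04, 0, 0, 0, 0, 0, 0.04, 0, 0, 0, 0, 0, 0, 0, 0, 0, 0, 0, 0]}}

```text
time_s: 16.73
position: [531.7, 312.0, 93.7]
eef_rot: [179.4, 0.1, 147.8]
ft_force: [2.1, 2.5, 14.5]
opening: 0.141
grip_force: 108.3
```

```bash
python3 m.py w9 | grep -v -e white -e red -e yellow
```

```text
[531.65609032 312.03933191  93.68937528] [1.79434539e+02 9.59582978e-02 1.47762236e+02] [ 2.13738151  2.48169573 14.49634787] [ 0.20539455 -0.19920513 -0.04821755]
rim marks
cap marks
cap z 78.13498819650248 rim z 68.1763755608819
cap c [531.7626826  312.74272924] 0.47288812602923924 rim c [531.85286761 312.59875872] 0.2701844173640933
ptr from cap c 147.85684143152739
ptr from cap c 147.8988414290214
handle 3873 (array([531.78363037, 312.66558838]), (13.548604011535645, 53.71635055541992), np.float32(-32.127674))
```

Centred. Now I'll relieve the side load and tilt and press a bit more firmly.

Request:
{"method": "step_arm", "body": {"increments": [0, 0.5, 0.5, -0.005, 0.003, 0, 0, 0, 0.5, 0, 0, 0, 0, 0, 0, 0, 0, 0, 0, 0, 0, 0, 0, 0, 0, 0, 0, 0, 0, 0, 0, 0, 0, 0, 0, 0]}}

```text
time_s: 17.28
position: [531.7, 312.1, 93.7]
eef_rot: [179.2, -0.0, 147.8]
ft_force: [0.1, 1.1, 23.1]
opening: 0.143
grip_force: 109.6
```

```bash
python3 m.py w10
```

```text
[531.67456289 312.06256238  93.66312243] [ 1.79201490e+02 -3.53132123e-02  1.47770895e+02] [ 0.0814616   1.06733757 23.06694394] [-0.50495325  0.23009915 -0.03114022]
rim marks
white 278 [204. 196.] [484.6 305.7  68.6] -171.9
yellow 30 [273. 159.] [487.3 340.2  66.9] 148.1
yellow 155 [274. 172.] [491.9 337.6  69. ] 147.8
red 19 [349. 185.] [515.1 362.1  67.6] 108.7
red 176 [342. 196.] [517.6 357.4  69. ] 107.6
cap marks
white 49 [275. 189.] [496.5 334.9  76.6] 147.6
white 273 [275. 206.] [502.4 331.1  78.9] 147.6
cap z 78.12952314305892 rim z 68.18061341582242
cap c [531.72653728 312.70789992] 0.4653657335568793 rim c [531.8521747  312.62168535] 0.2584742351342448
ptr from cap c 147.78979233665586
ptr from cap c 147.90617221585578
handle 3880 (array([531.96282959, 312.53485107]), (13.390710830688477, 53.89784240722656), np.float32(-32.307945))
```

View pics/w10.png

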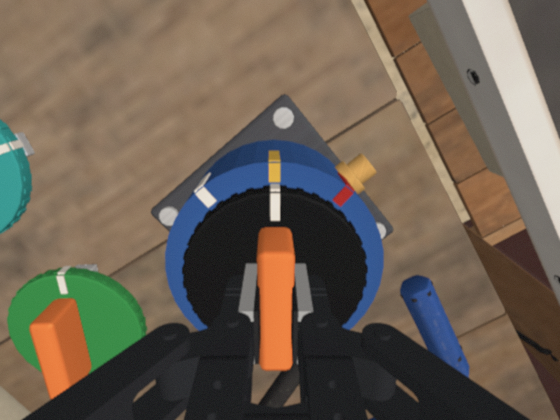

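The pointer (275,203) lines up with the yellow mark (274,167). I turned the tilt correction the wrong way, so I'll undo it before handing in.

Request:
{"method": "step_arm", "body": {"increments": [0, 0, 0, 0.008, -0.005, 0, 0, 0, 0, 0, 0, 0, 0, 0, 0, 0, 0, 0, 0, 0, 0, 0, 0, 0]}}

```text
time_s: 17.67
position: [531.7, 312.1, 93.6]
eef_rot: [179.6, 0.2, 147.8]
ft_force: [-0.2, -2.1, 22.4]
opening: 0.136
grip_force: 109.4
```

```bash
python3 -c "
from cell import bot
print(bot.close_job())"
```

```text
the job is handed in; nothing more can be done
None
```

The job is handed in: the lid is fully home on the pot and turned clockwise so its pointers stand at the yellow vent marks (within about 0.2°), still gripped and pressed down with about 22 N, at 17.7 s; the hand-in returned no verdict.

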